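# Hang the drained ring basket in the warm-air dryer and start it

### The job

The rinsed ring has finished draining in its hook-on basket on the sloping drain stand. Unhook the basket with the ring in it, hang it by its hook over a wall of the dryer's open well so that it hangs upright inside, fully down on the rim, let go, and then push the dryer's start button right in and release it. Keep the ring in the basket and do not disturb the two bottles standing beside the work.

Things in the scene. Friction and masses are not known exactly. Their poses are not given: they have to be found in the camera images.
- basket: Small wire-mesh basket with a hook and an upright black grip, 0.11 kg, loose. Origin: saddle of the hook, middle of the crest's underside. Axes: z up along the grip, x from the hook into the basket, y along the wall. At the start it hangs on the drain stand's upper edge, z leaning 35 degrees toward the robot's side; it comes free 25 mm along its own +z.
- basket_lip (a point): Middle of the hook's lower lip end, at (-7, 0, -21) mm in the basket's frame, same axes. The hook is a 36 mm wide (y) steel strip bent over a 7 mm gap (x -3.5 to +3.5 mm), crest 2.5 mm thick; the lip, 2 mm thick, ends at z = -21 mm, its last 6 mm flared outward to x = -8 mm.
- basket_grip (a point): Middle of the basket's black grip, at (0, 0, 31) mm in the basket's frame; same axes. The grip is a bar 14 mm (x) by 20 mm (y) from z = 10 to 52 mm, on a thinner neck above the crest.
- basket_floor (a point): Centre of the basket's inner floor, at (28, 0, -68) mm in the basket's frame; same axes. The mesh part is open on top and fills x 3.5 to 52.5, y -31 to +31, z -70 to -34 mm; a strap joins it to the hook.
- ring_blank: Plain grey metal ring blank, 22 mm across and 8 mm high, 12 g, lying loose in the basket. Origin: centre of its underside.
- drain_stand: Stainless drain stand, fixed: a shallow drip tray (136 mm x by 110 mm y, 14 mm high) with a 3 mm plate, 90 mm wide, that leans 35 degrees from vertical toward its -x (the robot's side). Origin: on the worktop; the middle of the plate's upper edge is at (-12, 0, 86) mm. x points away from the robot's side, z up.
- dryer: Warm-air dryer, fixed: grey housing 172 mm wide (y), 171 mm deep (x -85 to +86 mm), deck 72 mm high, with an open rectangular steel well standing up as a collar to 100 mm, and in front (-x, toward the robot) a console that slopes at 34 degrees from level. Origin: on the worktop under the middle; x points away from the console, z up.
- well_mouth (a point): Centre of the well's mouth at rim height, at (22, 0, 100) mm in the dryer's frame, same axes. Outside the well measures 106 mm (x) by 150 mm (y); walls 3 mm thick, so their middles lie 51.5 mm from this point in x and 73.5 mm in y. They stand 28 mm above the deck; the well's floor is 80 mm below the rim.
- start_button (a joint): Start button at the right end of the console, grey, 22 mm across, in a dark round housing 38 mm across. 0 m = out, 0.005 m = fully in; a spring returns it. About 4 N push it fully in.
- start_button_top (a point): Centre of the start button's top face, about (-72, -45, 71) mm in the dryer's frame, 9 mm proud of its housing. Its own z points straight out of the console (34 degrees from vertical, toward the robot's side), y as the dryer's; the button is pressed along -z.
- bottle_white: White bottle with a blue cap, 45 mm across, 96 mm high, standing loose at the left of the work; origin at its underside. Not to be disturbed. Left of it (y about 0.07 to 0.14 m) a solid wooden partition divides the two benches, rising away from the robot: 0.14 m high at x = 0.6 m, 0.28 m at 0.7 m, 0.45 m from 0.74 m on; cross it high, or well in front of it.
- bottle_pink: Small pink bottle, 30 mm across, 60 mm high, standing loose at the left of the work; origin at its underside. Not to be disturbed.

How it is judged:
By the outcome, as a careful person would: the job done as asked, in the order asked, and still so for the second after the job is handed in, with the robot touching nothing.
It also fails if it takes over 58 s, if anything falls off the work surface, if the arm or the gripper's body presses on something with over 40 N, if the wrist force passes 120 N, or if a joint passes its speed limit or range.

### The arm

A 6-joint arm with a two-finger parallel gripper is mounted at the origin on a cart in front of the work surface, level with it; the furniture and walls round the work are solid. World frame = base frame: x ahead of the robot, y to its left, z up, the work surface at z = 0. Lengths are in m, angles in rad, forces in N, time in s.
With the tool pointing down it reaches from about 0.35 to 0.95 m from the base axis. Payload 17.4 kg.
Tool frame: the origin (TCP) lies on the centre line of the jaws, within the pads' length; the fingertips stand 11 mm ahead of it and the grasp point (between the pads) lies 8 mm behind it; z points along the fingers, y is the line along which they close (so a half turn about z gives the same grasp; the last joint's range is limited). The gripper opens to 93 mm and grips with 3 to 60 N. Pads are 15 mm wide; open, the fingers measure 128 mm over their backs; the gripper's body (75 mm by 188 mm) begins 65 mm behind the grasp point.
Start: joints at [-1.344, 0.116, 1.442, -0, 1.584, -0.038], TCP at [0.177, -0.651, 0.23] pointing down, gripper open.
Joint ranges: [-2.83, 2.83], [-0.83, 2.19], [0.07, 2.5], [-1.14, 4.28], [0.01, 3], [-2.97, 2.97]. Speed limits (rad/s): [1.89, 1.89, 2.22, 3.14, 3.14, 3.14].

### API

Orientations are given as a rotation vector (axis times angle).
In Python, from station import ctrl gives the robot as it stands.
- The arm moves only by the shell command python3 drive.py 'ROWS'. ROWS is one flat JSON list of numbers that holds 1 to 8 rows one after another, with no inner brackets; each row has 7 numbers: dx, dy, dz in units of 20 mm, then a rotation vector rx, ry, rz in rad, then the finger opening in m; each row is the pose to reach, as a shift and turn from the pose commanded when the command began, along the tool's axes at that moment; what a row does not reach only later rows make up. A row lasts 1/10 s, in which the tool goes at most 0.05 m and 0.15 rad, less where a joint would pass 70% of its speed; a pose out of reach is approached as far as the arm can. The fingers move at their own pace and stop on an object; the grip force is fixed at half the most. Time passes only in rows, so rows that do not move let the fingers close. It prints the time, the measured TCP pose, the force, the opening and the grip force at its end. Input that does not fit is refused with a message, and nothing moves.
- ctrl.sense(): the state, without advancing time (a new reading comes with each control period).
- ctrl.camera(name): name is "scene" or "top" or "wrist"; returns a dict with "img" (420x560x3 uint8, blue, green, red), "K" (3x3 intrinsics, pixels), "rvec" (rotation vector, rad) and "tvec" (3), from world to camera coordinates, as OpenCV has them; the wrist camera has in their place "T_tool_cam" (4x4, takes a point from camera to tool coordinates, whose origin is the TCP and whose axes are the flange's). Camera axes: x right, y down, z forward; pixel columns grow to the right and rows downward; lengths in m; the calibration is good to about 2 mm. A picture is of the moment at which its call begins: read the wrist's pose just before it. There is no depth.
- ctrl.finish_job(): hands the job in; it is judged then, once.
The state is a dict: "time_s": time; "joint_pos": joint angles; "qd": joint speeds; "joint_efforts": joint torques, N m; "position": TCP position; "tool_rot": TCP orientation; "contact_force": force on the tool from outside, world axes, zero at the start; "wrist_torque": the same for the moment, N m; "gripper_width": finger opening in m; "gripper_force": force on a finger pad.
Only numpy, scipy, OpenCV 4.12 (cv2) and the standard library are available. Lean on these libraries where they do the work, as an engineer would, in place of code of your own. Each camera call takes 0.05 s, during which the arm holds its last target. There are 200 camera calls.

## Working session

There is one attempt and no reset: what is moved stays moved. The work goes in short steps, Python scripts to look and compute and a shell command to move; the robot and the scene stay as the last step left them, time stands still between calls to the robot, and variables do not carry over. Pictures are saved under pics/ and viewed, at most 10 in all, crops included, and the job is handed in when it is done.

```bash
ls; mkdir -p pics; cat > look.py <<'E'
import sys,cv2,pickle
from station import ctrl
for n in sys.argv[2:]:
    s=ctrl.sense(); c=ctrl.camera(n); c['pos']=s['position'];c['rot']=s['tool_rot']
    cv2.imwrite(f'pics/{sys.argv[1]}_{n}.png',c['img']); pickle.dump(c,open(f'pics/{sys.argv[1]}_{n}.pkl','wb'))
print(s['time_s'],s['position'],s['tool_rot'],s['contact_force'],s['gripper_width'])
E
python3 look.py a scene top; python3 -c "
import pickle,cv2,numpy as np
for n in ['scene','top']:
    c=pickle.load(open(f'pics/a_{n}.pkl','rb'));R=cv2.Rodrigues(np.array(c['rvec']))[0];print(n,-R.T@np.ravel(c['tvec']),R[2],c['K'][0])"
```

```text
drive.py
pics
station.py
0.05 [ 0.17661941 -0.6513053   0.22893186] [-3.11298737e+00 -4.14605865e-01  1.28647638e-04] [-0.04916475  0.15864709 -0.25845557] 0.09309158426744546
scene [0.23598575 0.30157519 0.72915503] [ 0.36961121 -0.58537055 -0.72161546] [387.6836225    0.         281.61865045]
top [ 0.43408814 -0.24602503  0.94420354] [ 0.16667807  0.02931847 -0.98557539] [389.61073044   0.         277.55389392]
```

View pics/a_scene.png

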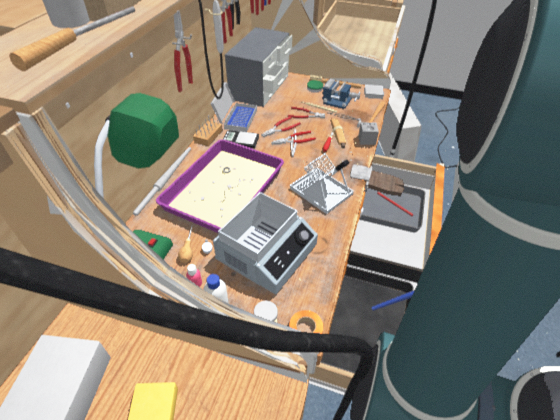

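View pics/a_top.png

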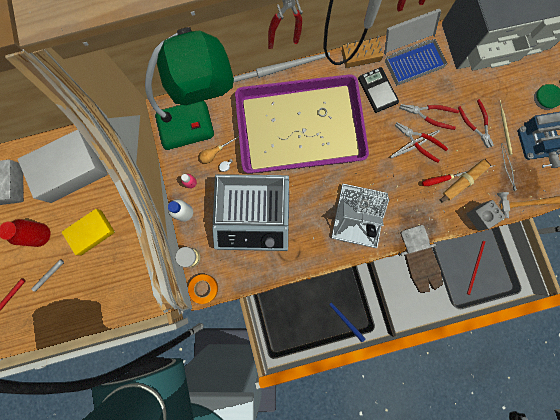

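The top view shows the dryer at about px (252,213) with its button at (268,241), the stand at (361,215) and the bottles at (180,210) and (188,181). I'll zoom in on them.

```bash
python3 -c "
import cv2,numpy as np
a=cv2.imread('pics/a_top.png')[165:260,200:400];b=cv2.imread('pics/a_scene.png')[150:290,205:365]
a=cv2.resize(a,None,fx=4,fy=4,interpolation=cv2.INTER_CUBIC);cv2.imwrite('pics/ca.png',a)
b=cv2.resize(b,None,fx=4,fy=4,interpolation=cv2.INTER_CUBIC);cv2.imwrite('pics/cb.png',b)"
```

```text
(no output)
```

View pics/ca.png

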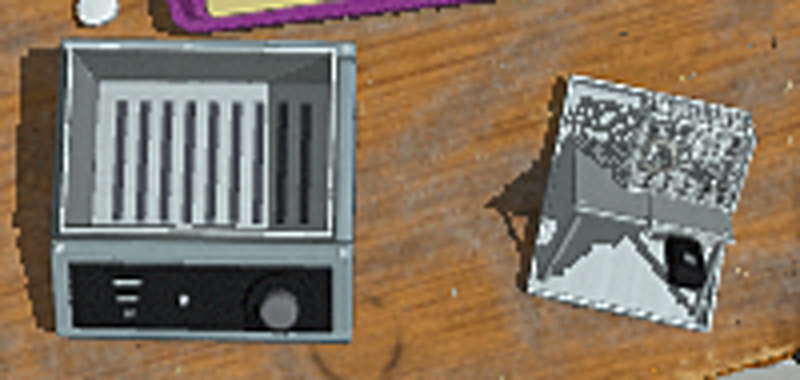

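View pics/cb.png

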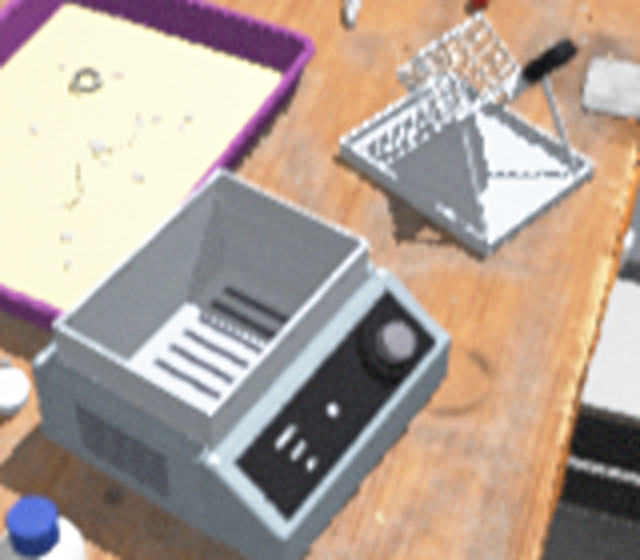

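The crop shows the rim corners near (62,42), (345,43), (337,236), (62,235) and the button at (279,308). The grip is at (688,262) and the tray corners at (570,75), (528,292), (710,330). I'll fit the poses next.

```bash
cat > fit.py <<'E'
import pickle,cv2,numpy as np
from scipy.optimize import least_squares
from scipy.spatial.transform import Rotation as Ro
def load(f):
    c=pickle.load(open(f'pics/{f}.pkl','rb'))
    if 'T_tool_cam' in c:
        T=np.eye(4);T[:3,:3]=Ro.from_rotvec(c['rot']).as_matrix();T[:3,3]=c['pos']
        W=np.linalg.inv(T@np.array(c['T_tool_cam']));c['rvec']=Ro.from_matrix(W[:3,:3]).as_rotvec();c['tvec']=W[:3,3]
    return c
def proj(c,P): return cv2.projectPoints(np.atleast_2d(P).astype(float),np.array(c['rvec'],float),np.array(c['tvec'],float),np.array(c['K']),None)[0][:,0]
def world(p,P): 
    return Ro.from_euler('z',p[2]).apply(P)+[p[0],p[1],0]
def fit(obs,x0):  # obs: list (cam, P, px)
    f=lambda p:np.concatenate([(proj(c,world(p,P))-px).ravel() for c,P,px in obs])
    r=least_squares(f,x0,loss='soft_l1');return r.x,r.fun.reshape(-1,2).round(1)
E
cat > f1.py <<'E'
from fit import *
t,s=load('a_top'),load('a_scene')
A=lambda L:np.array(L)/4+[200,165]; B=lambda L:np.array(L)/4+[205,150]
rim=np.array([[75,75,100],[75,-75,100],[-31,-75,100],[-31,75,100],[-72,-45,71]])/1e3
d,r=fit([(t,rim,A([(62,42),(343,43),(337,236),(62,235),(279,308)])),(s,rim,B([(57,325),(220,172),(366,242),(212,415),(397,341)]))],[.6,-.2,0]);print(d,r.tolist())
tray=np.array([[68,55,14],[68,-55,14],[-68,-55,14],[-68,55,14]])/1e3
e,r=fit([(t,tray[[0,2,3]],A([(570,75),(710,330),(528,292)])),(s,tray[[0,3,2]],B([(342,143),(487,250),(592,170)]))],[.55,-.4,-.2]);print(e,r.tolist())
T=np.array([[-68,y,14] for y in(-55,55)])/1e3
# grip triangulate
Ps=[np.array(c['K'])@np.c_[cv2.Rodrigues(np.array(c['rvec']))[0],np.ravel(c['tvec'])] for c in(t,s)]
X=cv2.triangulatePoints(*Ps,A([(687,262)]).T,B([(551,60)]).T);X=(X[:3]/X[3]).ravel();print('grip',X, 'in stand',Ro.from_euler('z',-e[2]).apply(X-[e[0],e[1],0]))
E
python3 f1.py; python3 -c "
from station import ctrl;print(ctrl.camera('wrist')['T_tool_cam'])"
```

```text
[ 0.56260286 -0.15794379 -0.01258393] [[0.7, 0.5], [-2.5, 0.3], [-1.3, -0.5], [-1.0, -0.6], [-0.1, 1.2], [-1.0, -0.3], [-0.4, -1.6], [1.1, -0.8], [0.3, -0.4], [1.2, -1.0]]
[ 0.55932256 -0.41374318 -0.22116085] [[-0.6, -0.5], [-0.5, 0.5], [-1.0, 0.0], [-0.5, -1.0], [0.8, -1.7], [1.4, -1.9]]
grip [ 0.51364833 -0.42200321  0.10851675] in stand [-0.04274983 -0.01807806  0.10851675]
[[-3.24257015e-04 -9.65951577e-01 -2.58722720e-01  7.17361368e-02]
 [ 9.99999944e-01 -3.34683042e-04 -3.74680913e-06 -1.30924306e-03]
 [-8.29708707e-05 -2.58722706e-01  9.65951631e-01 -1.55825495e-01]
 [ 0.00000000e+00  0.00000000e+00  0.00000000e+00  1.00000000e+00]]
```

```bash
cat > plan.py <<'E'
# usage: plan.py X Y Z yaw tilt(deg, 35=leaning) back  -> delta in tool axes for grasp point at XYZ, TCP backed off
import sys,numpy as np
from scipy.spatial.transform import Rotation as Ro
from station import ctrl
def R(yaw,tilt): return Ro.from_euler('z',yaw)*Ro.from_euler('y',-tilt,degrees=True)*Ro.from_matrix(np.diag([1,-1,-1.]))
def delta(X,yaw,tilt,back,s):
    g=R(yaw,tilt);t=np.array(X)+g.apply([0,0,.008-back])
    c=Ro.from_rotvec(s['tool_rot']);return c.inv().apply(t-s['position']),(c.inv()*g).as_rotvec(),t
if __name__=='__main__':
    a=list(map(float,sys.argv[1:]));s=ctrl.sense()
    d,r,t=delta(a[:3],*a[3:6],s);print(d.round(4),r.round(4),'goal',t.round(4),'f',s['contact_force'].round(1))
E
python3 plan.py .522 -.424 .109 -.221 35 .138
```

```text
[ 0.3269 -0.1638  0.0138] [-0.1492  0.5988  0.4702] goal [ 0.4492 -0.4077  0.2155] f [-0.4 -0.9 -1.2]
```
rotvec sat per row? 0.15 rad/row max; rotation 0.776 → 6 rows; distance .366 → 8 rows. One command of 8, then some. Does it interpolate linearly? fine.

The rows are not in the units I measure in: shifts go in units of 20 mm. I convert before sending: 0.327 m is 16.35, 0.29 m is 14.5.

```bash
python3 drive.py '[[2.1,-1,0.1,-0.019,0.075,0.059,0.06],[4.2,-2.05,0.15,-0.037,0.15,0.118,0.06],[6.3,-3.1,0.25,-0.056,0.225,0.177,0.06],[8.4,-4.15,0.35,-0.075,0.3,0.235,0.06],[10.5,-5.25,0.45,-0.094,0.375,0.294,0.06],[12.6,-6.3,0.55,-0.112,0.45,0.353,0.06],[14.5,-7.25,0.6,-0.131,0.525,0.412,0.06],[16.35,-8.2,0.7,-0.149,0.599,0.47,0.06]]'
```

```text
refused: ROWS must be one flat list, 7 numbers to a row, no inner brackets. Nothing was moved.
```

The error is about the shape of the input: one flat list, 7 numbers to a row, no inner brackets. Fixing that and sending the same move.

```bash
python3 drive.py '[2.1,-1,0.1,-0.019,0.075,0.059,0.06,4.2,-2.05,0.15,-0.037,0.15,0.118,0.06,6.3,-3.1,0.25,-0.056,0.225,0.177,0.06,8.4,-4.15,0.35,-0.075,0.3,0.235,0.06,10.5,-5.25,0.45,-0.094,0.375,0.294,0.06,12.6,-6.3,0.55,-0.112,0.45,0.353,0.06,14.5,-7.25,0.6,-0.131,0.525,0.412,0.06,16.35,-8.2,0.7,-0.149,0.599,0.47,0.06]' && python3 drive.py '[0,0,0,0,0,0,0.06,0,0,0,0,0,0,0.06]' && python3 plan.py .522 -.424 .109 -.221 35 .138 && python3 look.py b wrist && python3 -c "
import cv2;cv2.imwrite('pics/b2.png',cv2.resize(cv2.imread('pics/b_wrist.png'),None,fx=1.42,fy=1.42))"
```

```text
time_s: 0.95
position: [0.4503, -0.4064, 0.2158]
tool_rot: [2.914, -0.327, 0.925]
contact_force: [0.4, -0.5, -0.8]
gripper_width: 0.0599
gripper_force: 0.0
time_s: 1.15
position: [0.4494, -0.4069, 0.2157]
tool_rot: [2.917, -0.32, 0.919]
contact_force: [0.3, -0.2, 0.5]
gripper_width: 0.0598
gripper_force: 0.0
[-0.0001  0.0007  0.0001] [-0.0003  0.0001  0.0026] goal [ 0.4492 -0.4077  0.2155] f [ 0.3 -0.2  0.5]
1.15 [ 0.44943521 -0.40693675  0.21566569] [ 2.91662171 -0.31968108  0.91930077] [ 0.27295089 -0.2005094   0.49685311] 0.0597986559897107
```

View pics/b2.png

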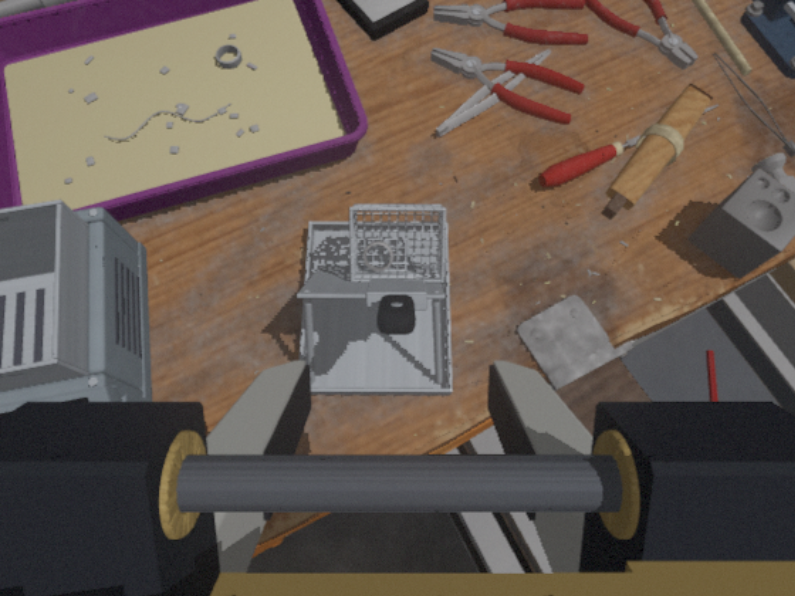

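The wrist view shows the grip at about (397,315) in the 1.42x picture, between x 379 and 415, with the crest at (368–428, ~291–306). The mesh rim's far corners are at (350,206) and (446,206). The ring is visible in the basket at (378,255). The stand is aligned with the image.

```bash
cat > f2.py <<'E'
from fit import *
w=load('b_wrist'); C=lambda L:np.array(L)/(560*1.42/560)
tray=np.array([[68,55,14],[-68,-55,14],[-68,55,14],[-12,45,86]])/1e3
e,r=fit([(w,tray,C([(308,222),(452,392),(310,393),(298,296)]))],[.56,-.41,-.22]);print('stand',e,r.tolist())
P=np.array([[52.5,31,-34],[52.5,-31,-34],[-5.5,18,2.5],[-5.5,-18,2.5],[-7,10,52],[-7,-10,52]])/1e3
px=C([(350,206),(446,206),(368,306),(428,306),(380,333),(414,333)])
def bw(p,P): return Ro.from_euler('z',p[3]).apply(Ro.from_euler('y',-35,degrees=True).apply(P))+p[:3]
f=lambda p:(proj(w,bw(p,P))-px).ravel()
r=least_squares(f,[.54,-.42,.085,-.22]);print('basket',r.x,r.fun.reshape(-1,2).round(1).tolist())
f2=lambda q:f([q[0],q[1],.086,q[2]]);r=least_squares(f2,[.54,-.42,-.22]);print('z fixed',r.x,r.fun.reshape(-1,2).round(1).tolist())
p=[r.x[0],r.x[1],.086,r.x[2]];print('grip',bw(p,np.array([[0,0,.031]])),'saddle in stand',Ro.from_euler('z',-e[2]).apply(np.array(p[:3])-[e[0],e[1],0]))
E
python3 f2.py
```

```text
stand [ 0.55946915 -0.41352678 -0.20953543] [[-0.3, 0.5], [1.6, 0.2], [-8.5, 0.5], [0.4, -11.3]]
basket [ 0.53557508 -0.42431561  0.08030486 -0.22262742] [[0.4, -0.1], [-0.3, 0.1], [0.2, 0.0], [-0.8, 0.2], [-1.2, -0.1], [1.7, -0.0]]
z fixed [ 0.53336369 -0.42382827 -0.2226128 ] [[-0.2, -1.3], [0.3, -1.0], [-0.2, 0.2], [-0.4, 0.4], [-1.5, 0.5], [2.0, 0.6]]
grip [[ 0.51602159 -0.41990264  0.11139371]] saddle in stand [-0.0233917  -0.01550626  0.086     ]
```

```bash
python3 plan.py .517 -.420 .109 -.2226 35 .002;python3 plan.py .517 -.420 .109 -.2226 35 .05
```

```text
[-0.0049 -0.003   0.1331] [-0.0006  0.0001  0.0032] goal [ 0.5204 -0.4208  0.1041] f [-0.2  0.9 -0.7]
[-0.0049 -0.003   0.0851] [-0.0006  0.0001  0.0032] goal [ 0.4935 -0.4147  0.1434] f [-0.2  0.9 -0.7]
```

```bash
python3 drive.py '[-0.1,-0.05,1.5,0,0,0.003,0.055,-0.25,-0.15,3,0,0,0.003,0.055,-0.25,-0.15,4.25,0,0,0.003,0.055,-0.25,-0.15,5,0,0,0.003,0.055,-0.25,-0.15,5.65,0,0,0.003,0.055,-0.25,-0.15,6.15,0,0,0.003,0.055,-0.25,-0.15,6.65,0,0,0.003,0.055,-0.25,-0.15,6.65,0,0,0.003,0.055]'; python3 look.py c wrist
```

```text
time_s: 2.0
position: [0.5206, -0.4206, 0.103]
tool_rot: [2.917, -0.327, 0.92]
contact_force: [0.1, -0.0, 0.0]
gripper_width: 0.0551
gripper_force: 0.0
2.0 [ 0.52063007 -0.42056393  0.10297857] [ 2.91726958 -0.32746378  0.91958461] [ 0.13518415 -0.01899384  0.00690845] 0.05511085520481418
```

View pics/c_wrist.png

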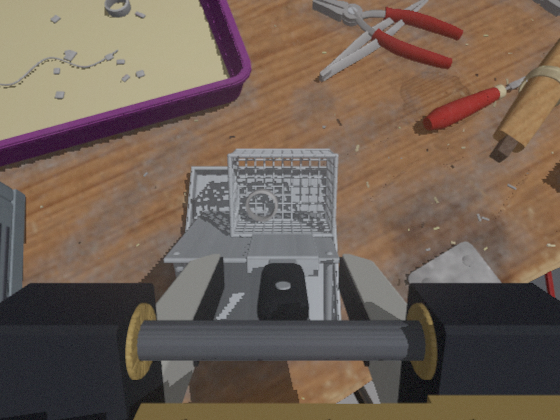

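The grip sits centred between the fingers, at column 283 against 282. The ring is at (260,205) and the mesh far corners are at (230,151) and (338,153). I'll check the fit in depth before closing.

```bash
cat > f3.py <<'E'
from fit import *
w=load('c_wrist')
P=np.array([[52.5,31,-34],[52.5,-31,-34],[3.5,31,-34],[3.5,-31,-34],[5.5,18,2.5],[5.5,-18,2.5]])/1e3
px=np.array([(230,151),(337,153),(231,237),(337,237),(248,250),(318,250)])
def bw(p,P): return Ro.from_euler('z',p[3]).apply(Ro.from_euler('y',-35,degrees=True).apply(P))+p[:3]
print(proj(w,bw([.534,-.424,.084,-.2226],P)).round(0).tolist())
f=lambda p:(proj(w,bw(p,P))-px).ravel()
r=least_squares(f,[.54,-.42,.085,-.22],loss='soft_l1');print(r.x,r.fun.reshape(-1,2).round(1).tolist(),bw(r.x,np.array([0,0,.031])))
E
python3 f3.py
```

```text
[[229.0, 152.0], [339.0, 151.0], [232.0, 234.0], [335.0, 234.0], [248.0, 252.0], [320.0, 252.0]]
[ 0.53542131 -0.42365457  0.08115362 -0.23393796] [[-0.2, 0.6], [0.8, -0.5], [1.0, -3.9], [-3.0, -3.0], [-0.2, 0.9], [0.1, 1.6]] [ 0.51812478 -0.41953279  0.10654733]
```

Scaled: -0.06 m is -3, -0.055 m is -2.75.

```bash
python3 drive.py '[0,0,0,0,0,0,0.03,0,0,0,0,0,0,0.015,0,0,0,0,0,0,0.01,0,0,0,0,0,0,0.01,0,0,0,0,0,0,0.01,0,0,0,0,0,0,0.01]' && python3 drive.py '[0,0,-0.2,0,0,0,0.01,0,0,-0.6,0,0,0,0.01,0,0,-1,0,0,0,0.01,0,0,-1.4,0,0,0,0.01,0,0,-1.85,0,0,0,0.01,0,0,-2.35,0,0,0,0.01,0,0,-2.75,0,0,0,0.01,0,0,-3,0,0,0,0.01]'; python3 look.py d wrist
```

```text
time_s: 2.65
position: [0.5205, -0.4206, 0.1041]
tool_rot: [2.916, -0.327, 0.921]
contact_force: [-1.4, 1.0, 2.2]
gripper_width: 0.0198
gripper_force: 30.0
time_s: 3.45
position: [0.4866, -0.413, 0.154]
tool_rot: [2.915, -0.327, 0.921]
contact_force: [2.7, -0.4, -0.5]
gripper_width: 0.0197
gripper_force: 30.0
3.45 [ 0.48655349 -0.41301925  0.15404045] [ 2.91532742 -0.32717812  0.92138133] [ 2.69632484 -0.42029472 -0.46976553] 0.01972136234201262
```

View pics/d_wrist.png

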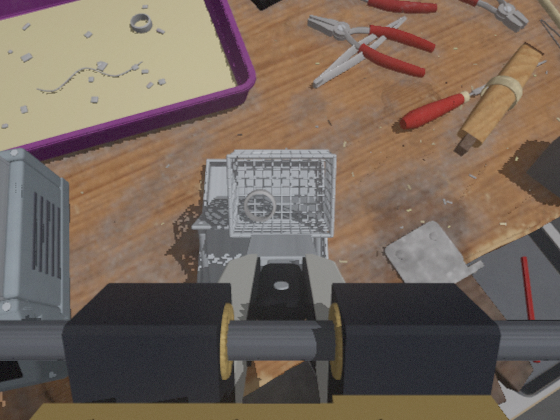

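The basket is lifted clear of the stand. The ring is still in it at (260,205), and the rim corners at (228,151) and (334,152) are unchanged relative to the tool. Next I raise it and bring it upright.

```bash
python3 plan.py .50 -.36 .268 -.0126 0 0
```

```text
[ 0.0619 -0.0548 -0.0855] [ 0.0643 -0.61   -0.2041] goal [ 0.5  -0.36  0.26] f [ 0.9 -1.1  2. ]
```

```bash
python3 drive.py '[0,0,-0.75,0,0,0,0.01,0,0,-1.75,0,0,0,0.01,0.2,-0.2,-2.75,0.004,-0.04,-0.013,0.01,0.5,-0.5,-3.5,0.01,-0.09,-0.03,0.01,0.9,-0.8,-4,0.017,-0.16,-0.054,0.01,1.25,-1.1,-4.25,0.024,-0.23,-0.077,0.01,1.65,-1.4,-4.35,0.032,-0.3,-0.1,0.01,2.05,-1.75,-4.35,0.039,-0.37,-0.124,0.01]' && python3 plan.py .50 -.36 .268 -.0126 0 0
```

```text
time_s: 4.3
position: [0.4783, -0.3753, 0.2485]
tool_rot: [3.09, -0.144, 0.367]
contact_force: [-0.1, 0.0, -0.9]
gripper_width: 0.0197
gripper_force: 30.0
[ 0.0224 -0.0171 -0.0067] [ 0.0248 -0.236  -0.08  ] goal [ 0.5  -0.36  0.26] f [-0.1  0.  -0.9]
```

Scaled: 0.0224 m is 1.12, 0.019 m is 0.95.

```bash
python3 drive.py '[0.2,-0.15,-0.05,0.004,-0.04,-0.013,0.01,0.45,-0.35,-0.15,0.01,-0.094,-0.032,0.01,0.7,-0.55,-0.2,0.016,-0.15,-0.05,0.01,0.95,-0.7,-0.3,0.021,-0.2,-0.068,0.01,1.12,-0.855,-0.335,0.0248,-0.236,-0.08,0.01,1.12,-0.855,-0.335,0.0248,-0.236,-0.08,0.01,1.12,-0.855,-0.335,0.0248,-0.236,-0.08,0.01]' && python3 plan.py .50 -.30 .278 -.0126 0 0
```

```text
time_s: 5.0
position: [0.5002, -0.3601, 0.259]
tool_rot: [-3.141, 0.02, -0.005]
contact_force: [-0.3, -0.2, -1.2]
gripper_width: 0.0197
gripper_force: 30.0
[-0.0009 -0.0601 -0.011 ] [-0.0006 -0.0035 -0.0003] goal [ 0.5  -0.3   0.27] f [-0.3 -0.2 -1.2]
```

Scaled: -0.06 m is -3, -0.04 m is -2.

```bash
python3 drive.py '[0,-0.75,-0.15,0,0,0,0.01,0,-2,-0.4,0,-0.003,0,0.01,0,-3,-0.55,0,-0.003,0,0.01,0,-3,-0.55,0,-0.003,0,0.01]' && python3 look.py e wrist&& python3 -c "
import cv2;cv2.imwrite('pics/e2.png',cv2.resize(cv2.imread('pics/e_wrist.png'),None,fx=1.42,fy=1.42))"
```

```text
time_s: 5.4
position: [0.501, -0.2978, 0.2717]
tool_rot: [3.141, -0.018, 0.004]
contact_force: [0.7, 0.2, -1.9]
gripper_width: 0.0198
gripper_force: 30.0
5.4 [ 0.50103368 -0.29782264  0.27170776] [ 3.14128017 -0.01765335  0.00371472] [ 0.70724228  0.17369703 -1.9348025 ] 0.019786325721053193
```

View pics/e2.png

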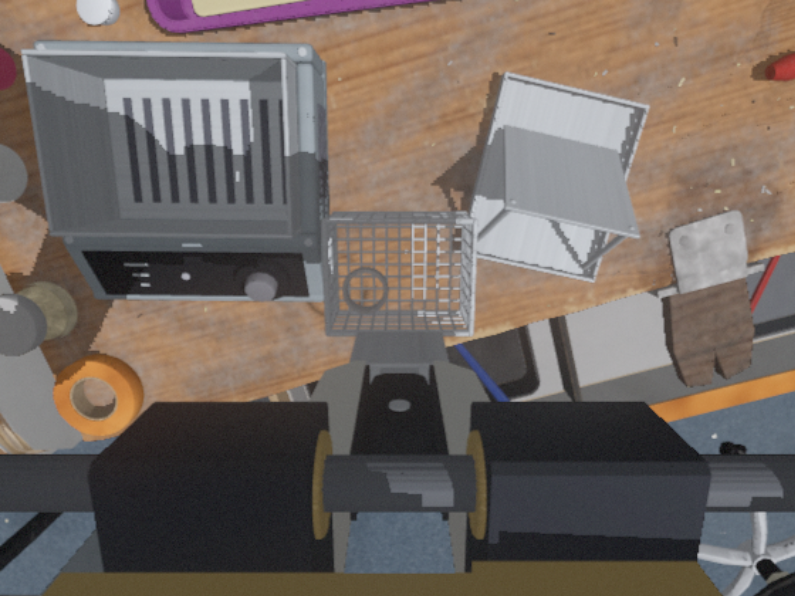

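```bash
cat > f4.py <<'E'
from fit import *
t,s,w=load('a_top'),load('a_scene'),load('e_wrist')
A=lambda L:np.array(L)/4+[200,165]; B=lambda L:np.array(L)/4+[205,150]; C=lambda L:np.array(L)/1.42
rim=np.array([[75,75,100],[75,-75,100],[-31,-75,100],[-31,75,100],[-72,-45,71]])/1e3
o=[(t,rim,A([(62,42),(343,43),(337,236),(62,235),(279,308)])),(s,rim,B([(57,325),(220,172),(366,242),(212,415),(397,341)])),(w,rim,C([(24,51),(286,51),(297,235),(54,236),(261,286)]))]
for k in (o,o[2:],o[:2]):
    d,r=fit(k,[.6,-.2,0]);print(d.round(4),r[-5:].tolist())
P=np.array([[52.5,31,-34],[52.5,-31,-34],[3.5,31,-34],[3.5,-31,-34]])/1e3
px=C([(326,212),(476,211),(326,334),(474,334)])
T=Ro.from_rotvec(w['rot'])*Ro.from_matrix(np.diag([1,-1,-1.]))
f=lambda p:(proj(w,(T*Ro.from_euler('z',p[3])).apply(P+p[:3])+w['pos'])-px).ravel()
r=least_squares(f,[0,0,-.024,0]);print('saddle in basket axes from TCP',r.x,r.fun.reshape(-1,2).round(1).tolist())
g=lambda q:f([q[0],q[1],-.023,q[2]]);r=least_squares(g,[0,0,0]);print(r.x,r.fun.reshape(-1,2).round(1).tolist())
print('tool tilt',T.as_euler('ZYX').round(4))
E
python3 f4.py
```

```text
[ 0.5634 -0.1588 -0.0113] [[-1.4, -0.8], [0.5, -0.8], [-0.6, 1.5], [-0.4, 0.8], [1.8, 3.7]]
[ 0.5637 -0.159  -0.0098] [[-1.3, -1.1], [0.6, -1.4], [-0.4, 0.9], [-0.2, 0.5], [2.1, 3.2]]
[ 0.5626 -0.1579 -0.0126] [[-1.0, -0.3], [-0.4, -1.6], [1.1, -0.8], [0.3, -0.4], [1.2, -1.0]]
saddle in basket axes from TCP [ 0.000934    0.00065757 -0.02232334 -0.00114881] [[-2.6, 1.1], [2.1, 1.9], [0.4, -1.6], [0.2, -1.5]]
[ 0.00081147  0.00065513 -0.00114852] [[-2.4, 1.2], [1.9, 2.0], [0.6, -1.8], [0.0, -1.7]]
tool tilt [-0.0112 -0.0024 -0.0002]
```

```bash
python3 plan.py .5333 -.1442 .2255 -.0113 0 0
```

```text
[ 0.0304 -0.155   0.0538] [ 0.0005 -0.0018 -0.    ] goal [ 0.5333 -0.1442  0.2175] f [ 0.4 -0.  -0.6]
```

Scaled: -0.155 m is -7.75, -0.148 m is -7.4.

```bash
python3 drive.py '[0.15,-0.75,0.1,0,0,0,0.01,0.4,-2,0.4,0,0,0,0.01,0.7,-3.5,0.8,0,-0.002,0,0.01,1,-5,1.4,0,-0.002,0,0.01,1.25,-6.5,2.1,0,-0.002,0,0.01,1.45,-7.4,2.55,0,-0.002,0,0.01,1.5,-7.75,2.7,0,-0.002,0,0.01,1.5,-7.75,2.7,0,-0.002,0,0.01]' && python3 drive.py '[0,0,0,0,0,0,0.01,0,0,0,0,0,0,0.01,0,0,0,0,0,0,0.01]'&& python3 look.py f wrist&& python3 -c "
import cv2;cv2.imwrite('pics/f2.png',cv2.resize(cv2.imread('pics/f_wrist.png'),None,fx=1.42,fy=1.42))"
```

```text
time_s: 6.25
position: [0.533, -0.1449, 0.2161]
tool_rot: [-3.141, 0.019, 0.004]
contact_force: [0.4, -0.2, -0.5]
gripper_width: 0.0203
gripper_force: 30.0
time_s: 6.55
position: [0.533, -0.1462, 0.2169]
tool_rot: [-3.141, 0.022, 0.002]
contact_force: [0.5, -0.0, -2.0]
gripper_width: 0.0196
gripper_force: 30.0
6.55 [ 0.53301675 -0.1462254   0.21686529] [-3.14138394e+00  2.15260457e-02  1.94689528e-03] [ 0.52914468 -0.03466984 -2.02092579] 0.01960617368347967
```

View pics/f2.png

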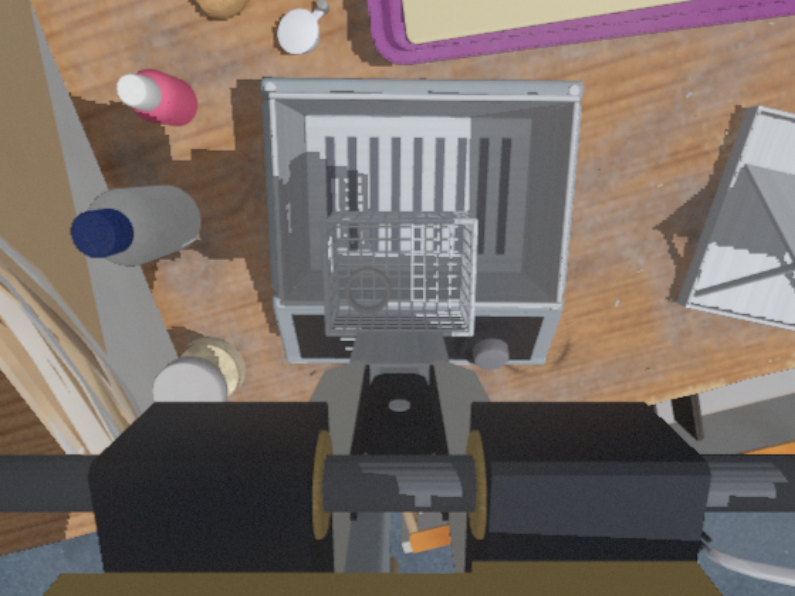

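The basket is over the well with the ring in it at (367,288). The rim corners are at about (264,98), (581,98), (563,304) and (278,304), and the button is at (491,352). I'll measure the front wall precisely.

```bash
cat > f5.py <<'E'
from fit import *
w=load('f_wrist'); C=lambda L:np.array(L)/1.42
im=cv2.cvtColor(w['img'],cv2.COLOR_BGR2GRAY)
for a,b in((205,225),(345,385)): print(range(204,222),im[204:222,a:b].mean(1).astype(int))
print('cols',range(182,206),im[150:152,182:206].mean(0).astype(int)); print(range(390,414),im[150:152,390:414].mean(0).astype(int))
D=[.5634,-.1588,-.0113]
for z in(.1,): 
  for x in(-31,-28): print(x,proj(w,world(D,np.array([[x,60,100],[x,-30,100]])/1e3)).round(1).tolist())
print('sides',proj(w,world(D,np.array([[x,y,100] for y in (75,72,-72,-75) for x in(20,)])/1e3)).round(1).tolist())
print('btn',proj(w,world(D,np.array([[-72,-45,71]])/1e3)),C([(491,352)]))
print('far',proj(w,world(D,np.array([[75,75,100],[75,-75,100]])/1e3))*1.42)
E
python3 f5.py
```

```text
range(204, 222) [ 98  98  99  98  98  98  99 102 113 116 117 140 159 152 151 156 150 116]
range(204, 222) [101 102 103 103 102 101 101 101 119 167 194 190 179 160 154 149 153 154]
cols range(182, 206) [ 78  80  80  84  80  80  84  89  93  95  94 103 109 114 108  99  93  93
  92  94 125 139 115  94]
range(390, 414) [ 94  96  96  97  96  98  96 135 178 195 189 175 155 146 146 147 146 146
 145 140 143 146 150 151]
-31 [[219.5, 215.7], [338.5, 215.4]]
-28 [[219.3, 211.9], [338.6, 211.5]]
sides [[195.4, 147.4], [199.6, 147.4], [399.4, 146.8], [403.6, 146.8]]
btn [[349.08611136 252.84418966]] [[345.77464789 247.88732394]]
far [[270.37529333  93.17931489]
 [582.53680476  92.27226214]]
```

Scaled: 0.066 m is 3.3, 0.064 m is 3.2.

```bash
python3 drive.py '[0,0,0.4,0,0,0,0.01,0,0,0.9,0,0,0,0.01,0,0,1.4,0,0,0,0.01,0,0,1.9,0,0,0,0.01,0,0,2.4,0,0,0,0.01,0,0,2.9,0,0,0,0.01,0,0,3.2,0,0,0,0.01,0,0,3.3,0,0,0,0.01]'; python3 drive.py '[0,0,0,0,0,0,0.01,0,0,0,0,0,0,0.01]'; python3 look.py g wrist scene; python3 -c "
import cv2,numpy as np
a=cv2.resize(cv2.imread('pics/g_wrist.png')[120:300,160:440],None,fx=2.4,fy=2.4)
b=cv2.resize(cv2.imread('pics/g_scene.png')[170:290,205:325],None,fx=1.4,fy=1.4)
b=cv2.resize(b,(120*2,432//2)) ; cv2.imwrite('pics/g2.png',a)"; cat > /dev/null
```

```text
time_s: 7.4
position: [0.5331, -0.1454, 0.1496]
tool_rot: [-3.141, 0.02, 0.002]
contact_force: [3.6, -0.2, 0.9]
gripper_width: 0.0202
gripper_force: 30.0
time_s: 7.6
position: [0.5331, -0.1453, 0.1498]
tool_rot: [-3.141, 0.02, 0.002]
contact_force: [5.4, -0.4, -4.0]
gripper_width: 0.0196
gripper_force: 30.0
7.65 [ 0.53306676 -0.14533505  0.14978433] [-3.14094746e+00  1.98911447e-02  2.47014160e-03] [ 5.63412115  0.37208275 -3.84695171] 0.01979804548739882
```

View pics/g2.png

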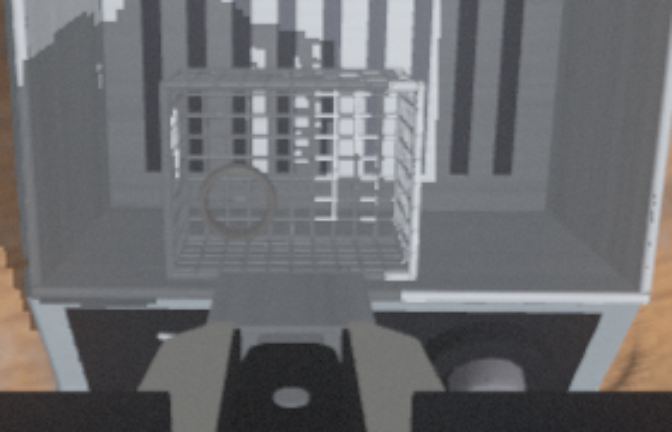

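The basket's mesh is touching the inside of the wall: about 5 N in +x, with the hook still above the rim. The ring is in place at (240,200). I'll ease it in +x.

Scaled: 0.001 m is 0.05.

```bash
python3 drive.py '[0.05,0,0,0,0,0,0.01,0.05,0,0,0,0,0,0.01,0.05,0,0,0,0,0,0.01]';python3 drive.py '[0.05,0,0,0,0,0,0.01,0.05,0,0,0,0,0,0.01,0.05,0,0,0,0,0,0.01]'; cat > f6.py <<'E'
from fit import *
w=load('g_wrist'); C=lambda L:np.array(L)/2.4+[160,120]
P=np.array([[52.5,31,-34],[52.5,-31,-34],[3.5,31,-34],[3.5,-31,-34],[5.5,18,2.5],[5.5,-18,2.5]])/1e3
px=C([(164,72),(424,82),(168,275),(416,278),(214,275),(370,275)])
T=Ro.from_rotvec(w['rot'])*Ro.from_matrix(np.diag([1,-1,-1.]))
for off in([.0008,.0007,-.0225],[0,0,-.0225]): print(((proj(w,T.apply(P+off)+w['pos'])-[160,120])*2.4).round(0).tolist())
D=[.5634,-.157,-.0113]
print(((proj(w,world(D,np.array([[x,y,100] for x in(-31,-28) for y in (60,-40,-75)])/1e3))-[160,120])*2.4).round(0).tolist())
E
python3 f6.py
```

```text
time_s: 8.0
position: [0.5336, -0.1454, 0.1501]
tool_rot: [-3.141, 0.02, 0.004]
contact_force: [-0.3, 0.5, -1.4]
gripper_width: 0.02
gripper_force: 30.0
time_s: 8.3
position: [0.5349, -0.1455, 0.1505]
tool_rot: [-3.141, 0.02, 0.003]
contact_force: [-0.1, 0.4, -0.6]
gripper_width: 0.0201
gripper_force: 30.0
[[160.0, 74.0], [425.0, 73.0], [168.0, 273.0], [417.0, 273.0], [207.0, 317.0], [379.0, 317.0]]
[[164.0, 77.0], [428.0, 77.0], [171.0, 276.0], [420.0, 276.0], [210.0, 320.0], [383.0, 320.0]]
[[95.0, 300.0], [507.0, 300.0], [651.0, 300.0], [94.0, 289.0], [508.0, 288.0], [653.0, 288.0]]
```

Scaled: 0.01 m is 0.5, 0.005 m is 0.25.

```bash
python3 drive.py '[0.025,0,0,0,0,0,0.01,0.025,0,0.25,0,0,0,0.01,0.025,0,0.5,0,0,0,0.01,0.025,0,0.5,0,0,0,0.01]';python3 drive.py '[0,0,0.2,0,0,0,0.01,0,0,0.4,0,0,0,0.01,0,0,0.4,0,0,0,0.01]'
```

```text
time_s: 8.7
position: [0.535, -0.1453, 0.1394]
tool_rot: [-3.141, 0.02, 0.005]
contact_force: [0.2, 0.6, -1.0]
gripper_width: 0.0197
gripper_force: 30.0
time_s: 9.0
position: [0.5352, -0.1454, 0.1317]
tool_rot: [-3.141, 0.02, 0.004]
contact_force: [-0.1, -0.7, -1.7]
gripper_width: 0.0198
gripper_force: 30.0
```

```bash
for i in 1 2; do :; done; python3 drive.py '[0,0,0.15,0,0,0,0.01,0,0,0.25,0,0,0,0.01,0,0,0.3,0,0,0,0.01]' | sed -n 2,4p; python3 drive.py '[0,0,0.1,0,0,0,0.01,0,0,0.15,0,0,0,0.01,0,0,0.15,0,0,0,0.01]'| sed -n 2,4p
```

```text
position: [0.5353, -0.1455, 0.1262]
tool_rot: [-3.141, 0.02, 0.003]
contact_force: [1.2, 0.7, -0.6]
position: [0.5353, -0.1454, 0.1233]
tool_rot: [-3.141, 0.02, 0.003]
contact_force: [-0.3, 0.8, -0.0]
```

Scaled: 0.0015 m is 0.075, 0.001 m is 0.05.

```bash
python3 drive.py '[0,0,0.05,0,0,0,0.01,0,0,0.075,0,0,0,0.01,0,0,0.075,0,0,0,0.01]' | sed -n 2,4p; python3 drive.py '[0,0,0.05,0,0,0,0.01,0,0,0.075,0,0,0,0.01,0,0,0.075,0,0,0,0.01]'| sed -n 2,4p
```

```text
position: [0.5355, -0.1455, 0.1226]
tool_rot: [-3.141, 0.02, 0.002]
contact_force: [-2.5, 1.0, 3.9]
position: [0.5356, -0.1455, 0.1225]
tool_rot: [3.141, -0.02, -0.001]
contact_force: [-8.6, 2.5, 17.5]
```

The hook seats at TCP z = 0.1225, as predicted, with the contact force rising to 17 N. I'll ease off, release and retract.

```bash
python3 drive.py '[0,0,-0.075,0,0,0,0.01,0,0,-0.075,0,0,0,0.01]'| sed -n 2,4p; python3 drive.py '[0,0,0,0,0,0,0.024,0,0,0,0,0,0,0.03,0,0,0,0,0,0,0.045,0,0,0,0,0,0,0.045,0,0,0,0,0,0,0.045]'; python3 look.py h wrist
```

```text
position: [0.5356, -0.1455, 0.1226]
tool_rot: [-3.141, 0.02, 0.001]
contact_force: [-3.0, 1.3, 6.9]
time_s: 10.9
position: [0.5353, -0.1454, 0.1218]
tool_rot: [-3.141, 0.02, 0.003]
contact_force: [-0.3, -0.7, -0.2]
gripper_width: 0.0443
gripper_force: 0.0
10.9 [ 0.53533556 -0.14543249  0.12183182] [-3.14109386e+00  1.99227351e-02  3.06352210e-03] [-0.29693183 -0.66886703 -0.20405591] 0.04434337993466632
```

The rows are not in the units I measure in: shifts go in units of 20 mm. I convert before sending: -0.095 m is -4.75, -0.07 m is -3.5.

```bash
python3 drive.py '[0,0,-0.5,0,0,0,0.045,0,0,-1.25,0,0,0,0.045,0,0,-2.25,0,0,0,0.045,0,0,-3.5,0,0,0,0.045,0,0,-4.75,0,0,0,0.045,0,0,-4.75,0,0,0,0.045,0,0,-4.75,0,0,0,0.045]'|sed -n 2,4p;  python3 look.py i wrist scene top; cat > f7.py <<'E'
from fit import *
w,f=load('i_wrist'),load('f_wrist')
# where grip (black) is: predicted vs dark blob centroid
sad=np.array([.5361,-.1448,.100])
b=Ro.from_euler('z',-.0113)
P=np.array([[7,10,52],[7,-10,52],[-7,-10,52],[-7,10,52]])/1e3
q=proj(w,b.apply(P)+sad);print('grip top pred',q.round(1).tolist())
g=cv2.cvtColor(w['img'],cv2.COLOR_BGR2GRAY)
x0,y0=(q.min(0)-25).astype(int);x1,y1=(q.max(0)+25).astype(int)
print(x0,y0,x1,y1);sub=g[y0:y1:3,x0:x1:3]
print('\n'.join(' '.join(f'{v:3d}' for v in r) for r in sub))
P=np.array([[52.5,31,-34],[52.5,-31,-34],[3.5,31,-34],[3.5,-31,-34]])/1e3
print('mesh rim pred',proj(w,b.apply(P)+sad).round(1).tolist())
E
python3 f7.py
```

```text
position: [0.5358, -0.1456, 0.2183]
tool_rot: [3.141, -0.02, 0.0]
contact_force: [-0.6, -0.3, -0.2]
11.75 [ 0.53533979 -0.14540011  0.21666652] [-3.14098827  0.01979833  0.00354765] [-0.04161764 -0.3083688  -0.09759991] 0.0448565375998857
grip top pred [[265.6, 224.4], [297.8, 224.4], [297.6, 245.7], [265.9, 245.8]]
240 199 322 270
 91  93 108 103 103 100 102  94  95  94 116 108 114 111 104 105  91 118 102 117 114 115 116 114 122 120 137  98
 91  95 113 116 109 113 114  93  94  92  92  93  97  92  92  95  95  92  93  95  92 109 106 106 106 107  97  96
 90  94  93  93  95  94  92  94  93  94  94  94  97  93  94  94  93  94  93  95  95  98  96  96  94  97  94  95
 94  94  91  92  95  95  93  95  96  95  94  94  93  96  95  93  94  89  91  92  96  93  96  92  95  96  96  97
 94  91  94  89  94  91 116 116 118 117 117 108 110 107 106 105 174 183 185 185 188 183  94  96  97  96  93  96
 96  95  93  96  94  94 112 110 110 111  47  45  49  40  45  49  44  47 181 187 186 188  95  96  96  94  97  96
123 105 109 109 105 106 110 111 107  94  44  40  50  66  61  49  44  45 151 187 187 186 187 18
[... 1300 characters left out ...]
2  52  57  56  53  55  57  53  53  54  56  52  51  51  52  54
153 152 153 154 152 154 154 154 154 152 155 155 156 155 154 152 153 155 155 155 156 156 156 155 154 156 155 138
119 122 133 135 135 129 132 134 141 140 138 166 147 141 134 136 137 139 136 132 126 130 139 143 141 139 134 134
134 133 130 123 130 127 137 140 139 135 139 139 136 135 141 140 138 142 138 136 142 141 140 138 135 131 132 134
133 132 133 125 129 125 127 126 129 135 142 142 140 138 135 132 136 143 138 128 129 138 136 137 139 135 137 128
140 135 131 123 118 125 131 133 137 126 131 129 137 139 127 121 123 128 131 129 134 144 145 139 138 138 131 130
mesh rim pred [[243.2, 141.2], [319.6, 141.1], [244.8, 200.2], [318.1, 200.1]]
```

```bash
cat > f8.py <<'E'
from fit import *
D=[.5634,-.157,-.0113]
b0=world(D,np.array([[-72,-45,71]])/1e3)[0];print(b0)
obs=[]
for n,thr in(('a_top',0),('a_scene',0),('e_wrist',0),('i_wrist',0),('f_wrist',0)):
    c=load(n);p=proj(c,b0)[0];g=cv2.cvtColor(c['img'],cv2.COLOR_BGR2GRAY)
    r=18 if 'wrist' in n else 9
    x,y=(p+.5).astype(int);sub=g[y-r:y+r+1,x-r:x+r+1]
    m=(sub>80).astype(np.uint8)
    k,lab,st,ce=cv2.connectedComponentsWithStats(m,connectivity=4)
    cand=[(st[j].tolist(),(ce[j]+[x-r,y-r]).round(1).tolist()) for j in range(1,k) if st[j][4]>12]
    print(n,p.round(1),cand)
E
python3 f8.py
```

```text
[ 0.49089611 -0.20118354  0.071     ]
a_top [269.3 242.8] [([5, 4, 9, 9, 63], [269.4, 242.3]), ([0, 14, 19, 5, 88], [268.8, 250.0])]
a_scene [304.9 234.3] [([8, 0, 11, 19, 108], [311.0, 233.0]), ([3, 5, 10, 10, 77], [303.7, 234.6])]
e_wrist [183.8 205.1] [([0, 5, 37, 32, 880], [183.7, 210.5])]
i_wrist [347.3 255.6] [([3, 3, 34, 34, 858], [349.1, 259.8])]
f_wrist [347.  252.9] [([0, 3, 37, 34, 974], [347.2, 257.5])]
```

```bash
cat >> f8.py <<'E'
O=[('a_top',(269.4,242.3)),('a_scene',(303.7,234.6)),('f_wrist',(345.8,247.9)),('e_wrist',(183.8,201.4))]
L=[(load(n),np.array(q)) for n,q in O]
r=least_squares(lambda X:np.concatenate([(proj(c,X)[0]-q) for c,q in L]),b0);print('btn',r.x,r.fun.round(1),world([0,0,.0113],r.x-[D[0],D[1],0]))
E
python3 f8.py|tail -1; python3 plan.py .491 -.201 .071 -.0113 34 .089
```

```text
btn [ 0.49382714 -0.20072022  0.06734197] [-0.3 -0.7 -0.1  0.3  0.   0.3  0.2 -0. ] [-0.06907439 -0.04450359  0.06734197]
[-0.0887  0.0563  0.0784] [-2.000e-04  5.961e-01 -1.500e-03] goal [ 0.4457 -0.2005  0.1382] f [-0.6 -0.1  0.9]
```

```bash
python3 drive.py '[-1.25,0.75,0,0,0.05,0,0.03,-2.75,1.5,0,0,0.13,0,0.01,-4,2.25,0.5,0,0.23,0,0.0,-4.45,2.8,1.25,0,0.33,0,0.0,-4.45,2.8,2.25,0,0.43,0,0.0,-4.45,2.8,3,0,0.52,0,0.0,-4.45,2.8,3.65,0,0.58,0,0.0,-4.45,2.8,3.9,0,0.596,0,0.0]'; python3 drive.py '[0,0,0,0,0,0,0,0,0,0,0,0,0,0,0,0,0,0,0,0,0]'; python3 plan.py .491 -.201 .071 -.0113 34 .019
```

```text
time_s: 12.6
position: [0.4445, -0.2, 0.1367]
tool_rot: [3.002, -0.022, 0.918]
contact_force: [-0.0, -0.2, 0.2]
gripper_width: 0.0003
gripper_force: 0.0
time_s: 12.9
position: [0.4463, -0.2004, 0.1401]
tool_rot: [3.001, -0.018, 0.918]
contact_force: [0.3, 0.1, 0.5]
gripper_width: 0.0006
gripper_force: 0.0
[-0.0016  0.0001  0.0713] [ 0.0004 -0.0005 -0.0005] goal [ 0.4848 -0.2009  0.0801] f [0.3 0.1 0.5]
```

Scaled: 0.06 m is 3, 0.065 m is 3.25.

```bash
python3 drive.py '[-0.05,0,1,0,0,0,0,-0.05,0,2.25,0,0,0,0,-0.05,0,3,0,0,0,0,-0.05,0,3.25,0,0,0,0,-0.05,0,3.25,0,0,0,0]'|sed -n 2,4p;python3 drive.py '[0,0,0.1,0,0,0,0,0,0,0.25,0,0,0,0,0,0,0.25,0,0,0,0]'|sed -n 2,4p; python3 drive.py '[0,0,0.05,0,0,0,0,0,0,0.1,0,0,0,0,0,0,0.1,0,0,0,0]'|sed -n 2,4p
```

```text
position: [0.4816, -0.2005, 0.0846]
tool_rot: [3.002, -0.018, 0.917]
contact_force: [0.2, -0.0, 0.2]
position: [0.4841, -0.2009, 0.0809]
tool_rot: [3.0, -0.019, 0.919]
contact_force: [-0.1, 0.2, -0.2]
position: [0.4853, -0.2009, 0.0791]
tool_rot: [3.0, -0.019, 0.919]
contact_force: [-0.6, -0.2, 2.1]
```

Contact with the button begins here. I'll press slowly, watching the force.

```bash
python3 drive.py '[0,0,0.05,0,0,0,0,0,0,0.1,0,0,0,0,0,0,0.1,0,0,0,0]'|sed -n 2,4p;python3 drive.py '[0,0,0.05,0,0,0,0,0,0,0.1,0,0,0,0,0,0,0.1,0,0,0,0]'|sed -n 2,4p; python3 drive.py '[0,0,0.05,0,0,0,0,0,0,0.075,0,0,0,0,0,0,0.075,0,0,0,0]'|sed -n 2,4p
```

```text
position: [0.4865, -0.2009, 0.0774]
tool_rot: [3.0, -0.019, 0.919]
contact_force: [-0.7, -0.5, 3.4]
position: [0.4874, -0.201, 0.0761]
tool_rot: [3.0, -0.018, 0.919]
contact_force: [-13.9, 1.3, 14.0]
position: [0.488, -0.2011, 0.0757]
tool_rot: [3.001, -0.017, 0.918]
contact_force: [-40.9, 5.7, 33.5]
```

The force rises steeply at the end of travel, so the button is fully in. I'll retract.

```bash
python3 drive.py '[0,0,-0.2,0,0,0,0,0,0,-0.6,0,0,0,0,0,0,-1.5,0,0,0,0,0,0,-3,0,0,0,0,0,0,-5,0,0,0,0,0,0,-6.5,0,0,0,0,0,0,-6.5,0,0,0,0,0,0,-6.5,0,0,0,0]'; python3 look.py j wrist top scene; cat > f9.py <<'E'
from fit import *
a,b=load('a_top'),load('j_top')
D=[.5634,-.157,-.0113]
sad=np.array([.5361,-.1448,.100]);R=Ro.from_euler('z',-.0113)
P=np.array([[0,0,52],[52.5,31,-34],[52.5,-31,-34],[28,0,-68],[0,18,2.5],[0,-18,2.5]])/1e3
for n in('i_top','j_top','j_scene','j_wrist'):print(n,proj(load(n),R.apply(P)+sad).round(0).tolist())
i,j=load('i_scene'),load('j_scene')
for x,y,X,Y in((170,170,205,230),):print('bottle diff top',np.abs(a['img'][y:Y,x:X].astype(int)-b['img'][y:Y,x:X]).mean(), 'scene',np.abs(load('a_scene')['img'][260:300,180:230].astype(int)-j['img'][260:300,180:230]).mean())
w=load('j_wrist');g=cv2.cvtColor(w['img'],cv2.COLOR_BGR2GRAY)
q=proj(w,R.apply(P)+sad);x0,y0=np.maximum(q.min(0)-10,0).astype(int);x1,y1=(q.max(0)+10).astype(int)
sub=g[y0:y1,x0:x1];print(x0,y0,x1,y1,sub.shape);c=cv2.resize(sub,None,fx=.3,fy=.3,interpolation=cv2.INTER_AREA)
print('\n'.join(''.join(' .:-=+*#%@'[min(9,v//22)]*2 for v in r) for r in c))
E
python3 f9.py
```

```text
time_s: 15.7
position: [0.4153, -0.2001, 0.1823]
tool_rot: [3.0, -0.02, 0.92]
contact_force: [-0.2, 0.7, -0.2]
gripper_width: 0.0003
gripper_force: 0.0
15.8 [ 0.4154057  -0.19968554  0.180826  ] [ 3.00224727 -0.01937315  0.91722265] [ 0.16275502 -0.40145295  0.10507889] -4.666455896897373e-05
i_top [[240.0, 218.0], [232.0, 200.0], [259.0, 200.0], [246.0, 213.0], [234.0, 221.0], [251.0, 221.0]]
j_top [[240.0, 218.0], [232.0, 200.0], [259.0, 200.0], [246.0, 213.0], [234.0, 221.0], [251.0, 221.0]]
j_scene [[274.0, 217.0], [246.0, 242.0], [263.0, 225.0], [264.0, 247.0], [269.0, 238.0], [279.0, 227.0]]
j_wrist [[193.0, 100.0], [184.0, 111.0], [253.0, 110.0], [223.0, 153.0], [184.0, 141.0], [231.0, 141.0]]
bottle diff top 2.8741269841269843 scene 5.5023333333333335
174 89 263 163 (74, 89)
====================================================++
======------------==============++++====++==++++++++++
====::....::..::::::==================================
%%**....::::::::::::==################################
%%++....::::::::::::::##%%%%%%%%%%%%%%%%%%%%%%%%%%%%%%
%%++....::::::::::::..**%%%%%%%
[... 203 characters left out ...]
++::..::::**##**==******==******##**%%%%
%%%%++==..::--::....::::==##**++####**++####**####%%%%
%%%%++##::..........::::--%%******##++++####++####%%%%
%%%%++##--..........::::::##**++**##**++**##++####%%##
##**++##++........::::::::****++********++##**####%%##
++==++++++::........::::--########****++++****##%%%%##
++++**++====::::::::::::++%%%%%%%%**==--++****##%%%%##
##**++++================**%%%%%%%%####**######%%%%%%##
++++++##******++****######%%%%%%%%********************
==============++++++++++++++++++++++============++====
========++++==++++++++++++++++++++++++++++++++++++++++
==========++++++++++++++++++++++++++++++++++++++++++++
========++**************************++++==++++++++++++
```

```bash
python3 -c "
from station import ctrl;print(ctrl.finish_job())"
```

```text
the job is handed in; nothing more can be done
None
```

I handed the job in at about 16 s: the basket hangs by its hook on the dryer well's front wall, and the start button was pressed to its stop and released. The ring was in the basket when last viewed, just before seating. The bottles I judged undisturbed only from a rough image comparison, and no verdict came back.

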